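# Shim the heat sink in the burn-in jig

## Robot

A 6-joint arm with a two-finger parallel gripper is mounted at the origin on the work surface. World frame = base frame: x ahead of the robot, y to its left, z up, the work surface at z = 0. Lengths are in mm, angles in rad, forces in N, time in s.
With the tool pointing down it reaches from about 225 to 875 mm from the base axis. Payload 3.4 kg.
Tool frame: the origin (TCP) lies at the very end of the fingers, on their centre line; the grasp point (between the pads) lies 19 mm behind it; z points along the fingers, x is the direction in which the jaws open and shut, and the axes are right-handed (so a half turn about z gives the same grasp; the last joint's range is limited). The gripper opens to 85 mm and grips with 20 to 120 N. Pads are 22 mm wide; open, the fingers measure 114 mm over their backs; the gripper's body (76 mm by 85 mm) begins 54 mm behind the grasp point. The pads swing forward as they close: fully open they stand 13 mm farther back than shut.
Start: joints at [-1.409, 0.276, 1.505, -0, 1.361, -0.121], TCP at [160.449, -552.194, 231.328] pointing down, gripper open.
Joint ranges: [-2.89, 2.89], [-0.75, 2.08], [0.22, 2.7], [-1.18, 4.32], [0.11, 2.71], [-2.7, 2.7]. Speed limits (rad/s): [2.57, 2.57, 3.14, 3.14, 3.14, 3.14].

## Interface

Orientations are given as a rotation vector (axis times angle).
In Python, from rig import bot, snapshot, get_calibration gives the robot as it stands. Calls block until the motion is done:
- bot.goto(position, orientation): joint-space move of the TCP to a pose.
- bot.move_straight(position, rot=None, rate=150, f_stop=None): straight line of the TCP; rot=None keeps the orientation; rate is the mean speed in mm/s. With f_stop (N) it stops when the force on the tool has changed by that much, and returns True; else False.
- bot.move_joints(angles): joint-space move.
- bot.set_gripper(opening, f_grip=None): finger opening in mm; f_grip is the grip in N (None keeps the last); returns when the fingers have stopped.
- bot.pause(seconds).
- bot.inverse_kinematics(position, orientation): joint angles nearest the present ones, or None.
- bot.state(): the state.
- snapshot(name): name is "scene" or "top" or "wrist"; returns (picture, depth): 384x512x3 uint8, blue, green, red; 384x512 float32, mm along the optical axis (not along the pixel's ray), 0 where there is no reading.
- get_calibration(name): a dict with "fx", "fy", "cx", "cy" (pixels), "world_from_camera" (4x4, takes a point from camera to world coordinates). Camera axes: x right, y up, looking along -z (the intrinsics and any distortion apply to the point x, -y, -z); pixel columns grow to the right and rows downward; lengths in mm; the calibration is good to about 2 mm. The wrist camera is an equidistant fisheye: a pixel r from the principal point sees the ray r / f radians off the axis. A picture is of the moment at which its call begins: read the wrist's pose just before it. get_calibration takes no time and is no camera call; for the wrist camera it gives the pose at the moment of the call.
A pose or a line that the arm cannot do raises bot.PlanningError and nothing moves.
- bot.hand_in(): hands the job in, once; it reports no verdict.
The state is a dict: "time_s": time; "joint_pos": joint angles; "qd": joint speeds; "tau": joint torques, N m; "tool_pos": TCP position; "tool_rot": TCP orientation; "wrist_force": force on the tool from outside, world axes, zero at the start; "torque": the same for the moment, N m; "width": finger opening in mm.
Only numpy, scipy, OpenCV 4.12 (cv2) and the standard library are available. Lean on these libraries where they do the work, as an engineer would, in place of code of your own. Each camera call takes 0.05 s, during which the arm holds its last target. There are 200 camera calls.

## Task

In the burn-in jig there is a wide gap between the finned aluminium heat sink and the sliding jaw. Stand the two thick aluminium spacer plates in the gap one at a time, upright, square-on and centred with their broad faces towards the heat sink, then push the jaw along until the pack is snug between jaw and heat sink with no looseness left, and let go.

Things in the scene. Friction and masses are not known exactly. Their poses are not given: they have to be found in the camera images.
- gap (a point): mid-width point on the grey bed of the jig (fixed), in the gap, 8 mm above the bench. y: along the jaw's travel towards the heat sink; z up. Bed 76 mm wide (x), from -106 to +122 mm in y, open at both sides of the gap. The heat sink's flat face is at y = +55 mm, 60 mm wide, top 52 mm above the bed
- jaw (a joint): jaw travel, m: 0 open (starts 0 to 0.02), grows towards the heat sink (+y of gap), end stop 0.086. Upright dark steel block 60 mm wide, 14 mm thick, top 54 mm above the bed; front face at y = -55 mm + travel, back face at -69 mm + travel. Slides with about 2.5 N friction, stays where left. Meets both plates at 0.078; with one plate alone it stops 8 mm loose
- plate_a_center (a point): one of two equal bare-aluminium spacer plates, 16 mm thick (its own x axis), 50 mm wide (its y) and 45 mm tall (its z), about 0.1 kg, standing upright on the bench to the robot's right (-y side); no other thing there has this shape. The point is the plate's centre, 22.5 mm above its underside
- plate_b_center (a point): one of two equal bare-aluminium spacer plates, 16 mm thick (its own x axis), 50 mm wide (its y) and 45 mm tall (its z), about 0.1 kg, standing upright on the bench to the robot's right (-y side); no other thing there has this shape. The point is the plate's centre, 22.5 mm above its underside
Not all that is in view belongs to the job. Leave any purple or yellow look-alike of the part that bears plate_a_center alone. What is shaped like the part that bears gap but pink is not meant.

How it is judged (in metres and radians):
On the way, in this order (a step that is already met when the one before it is completed fails the run):
1. one plate stands in the gap, let go, while the other is not yet there ((((x of plate_a_center in the frame of gap between -0.02 and 0.02 m and y of plate_a_center in the frame of gap between -0.05 and 0.055 m and z of plate_a_center in the frame of gap between 0.015 and 0.03 m and angle between plate_a_center's own z axis and vertical below 0.17 rad and angle between the x axis of plate_a_center and the y axis of gap, either way round below 0.26 rad and contact force between the fingers and plate_a below 0.2 N) and horizontal distance between plate_b_center and gap above 0.12 m) or ((x of plate_b_center in the frame of gap between -0.02 and 0.02 m and y of plate_b_center in the frame of gap between -0.05 and 0.055 m and z of plate_b_center in the frame of gap between 0.015 and 0.03 m and angle between plate_b_center's own z axis and vertical below 0.17 rad and angle between the x axis of plate_b_center and the y axis of gap, either way round below 0.26 rad and contact force between the fingers and plate_b below 0.2 N) and horizontal distance between plate_a_center and gap above 0.12 m))), for 0.2 s.
2. both plates stand in the gap, let go, with the jaw not yet pushed home (x of plate_a_center in the frame of gap between -0.02 and 0.02 m and y of plate_a_center in the frame of gap between -0.05 and 0.055 m and z of plate_a_center in the frame of gap between 0.015 and 0.03 m and angle between each of plate_a_center, plate_b_center's own z axis and vertical below 0.17 rad and angle between the x axis of each of plate_a_center, plate_b_center and the y axis of gap, either way round below 0.26 rad and contact force between the fingers and plate_a below 0.2 N and x of plate_b_center in the frame of gap between -0.02 and 0.02 m and y of plate_b_center in the frame of gap between -0.05 and 0.055 m and z of plate_b_center in the frame of gap between 0.015 and 0.03 m and contact force between the fingers and plate_b below 0.2 N and value of joint jaw below 0.073 m), for 0.2 s.
At the end, for the whole second after the job is handed in: Both plates stand upright (within 10 degrees) on the bed between jaw and heat sink, within 20 mm of its mid-line, broad faces within 15 degrees of square to the jaw's travel, released; the jaw is at rest at 0.074 to 0.082 m, i.e. less than 4 mm of looseness is left (snug is 0.078) (x of plate_a_center in the frame of gap between -0.02 and 0.02 m and y of plate_a_center in the frame of gap between -0.05 and 0.055 m and z of plate_a_center in the frame of gap between 0.015 and 0.03 m and angle between each of plate_a_center, plate_b_center's own z axis and vertical below 0.17 rad and angle between the x axis of each of plate_a_center, plate_b_center and the y axis of gap, either way round below 0.26 rad and contact force between the fingers and plate_a below 0.2 N and x of plate_b_center in the frame of gap between -0.02 and 0.02 m and y of plate_b_center in the frame of gap between -0.05 and 0.055 m and z of plate_b_center in the frame of gap between 0.015 and 0.03 m and contact force between the fingers and plate_b below 0.2 N and value of joint jaw between 0.074 and 0.082 m and velocity of joint jaw between -0.005 and 0.005 m/s); the robot touches nothing.
It also fails if it takes over 72 s, if anything falls off the work surface, if the arm or the gripper's body presses on something with over 40 N, if the wrist force passes 120 N, or if a joint passes its speed limit or range.

## Working session

There is one attempt and no reset: what is moved stays moved. The work goes in short steps, each a Python script; the robot and the scene stay as the last script left them, time stands still between calls to the robot, and variables do not carry over. Pictures are saved under pics/ and viewed, about 8 in all and at most 12, crops included, and the job is handed in when it is done.

```bash
mkdir -p pics; ls
cat > h.py <<'E'
import numpy as np,cv2
from scipy.spatial.transform import Rotation as R
from rig import bot,snapshot,get_calibration
def pts(name):
    c=get_calibration(name); p,d=snapshot(name)
    v,u=np.mgrid[:384,:512]
    P=np.stack([(u-c['cx'])/c['fx']*d,-(v-c['cy'])/c['fy']*d,-d],-1)
    T=np.array(c['world_from_camera'])
    return p,d,P@T[:3,:3].T+T[:3,3]
E
python3 - <<'E'
from h import *
a,d,W=pts('scene');b,d2,W2=pts('top')
np.savez('s.npz',a=a,W=W,b=b,W2=W2,d=d,d2=d2)
cv2.imwrite('pics/s.png',cv2.resize(a,(800,600)));cv2.imwrite('pics/t.png',cv2.resize(b,(800,600)))
print(get_calibration('top'),get_calibration('scene'),bot.state())
E
```

```text
pics
{'fx': 353.2921156276038, 'fy': 353.2921156276038, 'cx': 256.31483903705254, 'cy': 184.37435914436767, 'world_from_camera': array([[ 1.23209674e-02,  9.82084901e-01, -1.88035743e-01,
         3.20686607e+02],
       [-9.98975634e-01,  2.02783090e-02,  4.04533453e-02,
        -6.00004856e+01],
       [ 4.35416665e-02,  1.87344701e-01,  9.81328735e-01,
         8.08282659e+02],
       [ 0.00000000e+00,  0.00000000e+00,  0.00000000e+00,
         1.00000000e+00]])} {'fx': 499.2262151658371, 'fy': 499.2262151658371, 'cx': 253.6916308654059, 'cy': 187.7169200575616, 'world_from_camera': array([[ 5.38754850e-01, -6.29028177e-01,  5.60416599e-01,
         1.12907831e+03],
       [ 8.42323160e-01,  4.14298930e-01, -3.44743513e-01,
        -4.95151370e+02],
       [-1.53266137e-02,  6.57784120e-01,  7.53050560e-01,
         9.47590406e+02],
       [ 0.00000000e+00,  0.00000000e+00,  0.00000000e+00,
         1.00000000e+00]])} {'time_s': 0.1, 'joint_pos': array([-1.40898927e+00,  2.76529028e-01,  1.50602420e+00, -3.64418396e-06,
        1.36069734e+00, -1.20976793e-01]), 'qd': array([-0.00157009, -0.00185301, -0.0023199 ,  0.00078699,  0.00120315,
        0.00091343]), 'tau': array([ 1.51103144e-03, -4.17699373e+01, -2.46405548e+01, -4.28649764e-05,
        5.83082423e-03, -6.77961111e-06]), 'tool_pos': array([ 160.3709565 , -551.68462185,  230.52072743]), 'tool_rot': array([-2.51140581e+00,  1.88553577e+00,  1.88187442e-03]), 'wrist_force': array([0.13795155, 1.06438335, 0.25326259]), 'torque': array([ 0.01205196,  0.019062  , -0.0313201 ]), 'width': 85.55787732669327}
```

View pics/t.png

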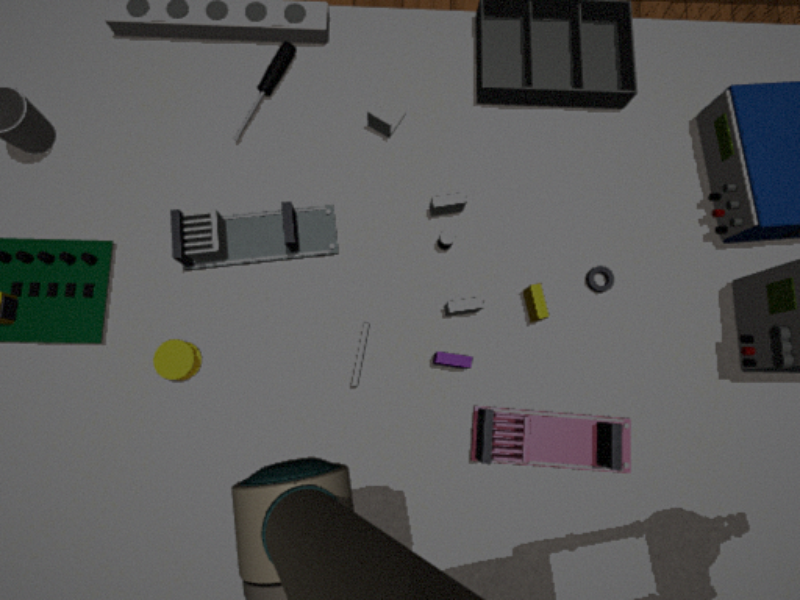

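View pics/s.png

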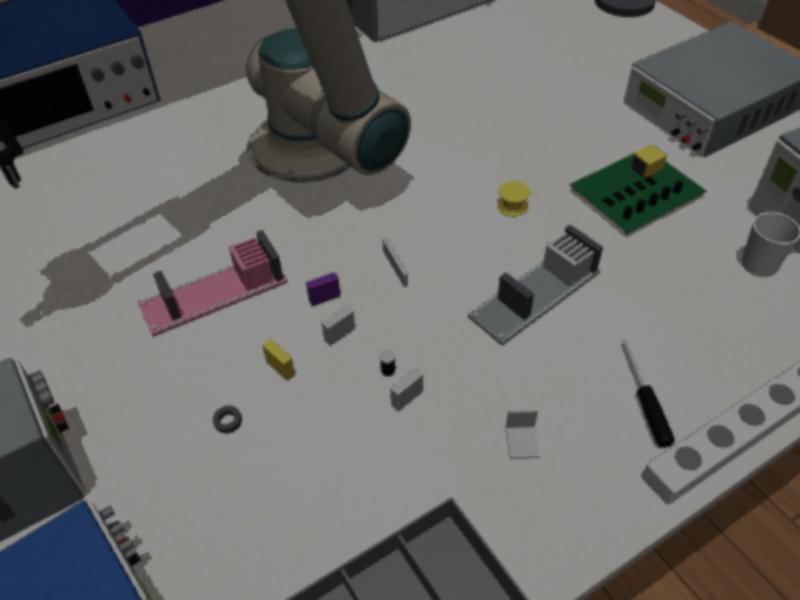

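The top view shows the plates at about (449,203) and (465,306), with a small capacitor at (445,241) between them. The grey jig runs from (172,210) to (338,265), heat sink at the left (+y), jaw at about (290,228). The scene view agrees with this.

```bash
cat > m.py <<'E'
from h import *
s=np.load('s.npz')
def box(W,u0,u1,v0,v1,z0,z1,t):
    Q=W[int(v0*.64):int(v1*.64),int(u0*.64):int(u1*.64)].reshape(-1,3)
    q=Q[(Q[:,2]>z0)&(Q[:,2]<z1)]
    if len(q)<5: print(t,len(q));return
    r=cv2.minAreaRect(q[:,:2].astype(np.float32)); print(t,len(q),'z',np.median(q[:,2]).round(1),np.round(r[0],1),np.round(r[1],1),round(r[2],1), 'mean',q.mean(0).round(1))
for n,W,L in (('top',s['W2'],[(425,475,180,222,'P1'),(440,492,290,322,'P2'),(160,345,195,275,'jig')]),
          ('scene',s['W'],[(385,430,362,412,'P1'),(318,360,302,346,'P2'),(465,605,222,345,'jig')])):
    for l in L[:2]:
        box(W,*l[:4],38,52,n+l[4]+' top');box(W,*l[:4],15,36,n+l[4]+' side')
    l=L[2]
    box(W,*l[:4],5,12,n+' bed');box(W,*l[:4],54,68,n+' tops')
    Q=W[int(l[2]*.64):int(l[3]*.64),int(l[0]*.64):int(l[1]*.64)].reshape(-1,3)
    h,e=np.histogram(Q[:,2],bins=np.arange(-6,76,3));print(list(zip(e.astype(int),h)))
E
python3 m.py
```

```text
topP1 top 159 z 43.6 [ 600.7 -160.3] [16.4 49.5] 11.3 mean [ 600.3 -160.6   43.5]
topP1 side 69 z 25.4 [ 593.7 -159.9] [51.5 14.4] 84.1 mean [ 593.8 -159.3   25.7]
topP2 top 170 z 43.6 [ 446.4 -183.4] [16.3 49.8] 9.5 mean [ 446.  -183.    43.6]
topP2 side 35 z 25.4 [ 438.9 -181.9] [50.2 13. ] 83.3 mean [ 439.2 -178.1   25.7]
top bed 1880 z 7.0 [548.6 118.6] [ 76.9 227. ] 7.5 mean [548.9  93.9   7.1]
top tops 722 z 59.4 [545.2 144.3] [ 70.1 167.2] 7.8 mean [541.6 166.1  59.2]
[(np.int64(-6), np.int64(279)), (np.int64(-3), np.int64(1882)), (np.int64(0), np.int64(475)), (np.int64(3), np.int64(600)), (np.int64(6), np.int64(1337)), (np.int64(9), np.int64(157)), (np.int64(12), np.int64(32)), (np.int64(15), np.int64(21)), (np.int64(18), np.int64(27)), (np.int64(21), np.int64(23)), (np.int64(24), np.int64(25)), (np.int64(27), np.int64(28)), (np.int64(30), np.int64(28)), (np.int64(33), np.int64(49)), (np.int64(36), np.int64(53)), (np.int64(39), np.int64(67)), (np.int64(42), np.int64(69)), (np.int64(45), np.int64(67)), (np.int64(48), np.int64(75)), (np.int64(51), np.int64(91)), (np.int64(54), 
[... 807 characters left out ...]
1287)), (np.int64(6), np.int64(470)), (np.int64(9), np.int64(757)), (np.int64(12), np.int64(217)), (np.int64(15), np.int64(55)), (np.int64(18), np.int64(43)), (np.int64(21), np.int64(51)), (np.int64(24), np.int64(46)), (np.int64(27), np.int64(44)), (np.int64(30), np.int64(51)), (np.int64(33), np.int64(48)), (np.int64(36), np.int64(46)), (np.int64(39), np.int64(46)), (np.int64(42), np.int64(46)), (np.int64(45), np.int64(73)), (np.int64(48), np.int64(66)), (np.int64(51), np.int64(85)), (np.int64(54), np.int64(110)), (np.int64(57), np.int64(140)), (np.int64(60), np.int64(167)), (np.int64(63), np.int64(181)), (np.int64(66), np.int64(45)), (np.int64(69), np.int64(2)), (np.int64(72), np.int64(0))]
```

```bash
cat >> h.py <<'E'
GA=np.radians(7.3); G=np.array([549.5,110.7,8.]); GX=np.array([np.cos(GA),np.sin(GA),0]); GY=np.array([-np.sin(GA),np.cos(GA),0])
def rot(th):
    best=None
    for t in (th,th+np.pi):
        x=np.array([np.cos(t),np.sin(t),0]);z=np.array([0,0,-1.])
        rv=R.from_matrix(np.stack([x,np.cross(z,x),z],1)).as_rotvec()
        q=bot.inverse_kinematics([550,0,200],rv)
        if q is not None and (best is None or abs(q[5])<best[0]): best=(abs(q[5]),rv)
    return best[1]
def gp(x,y,z): return G+GX*x+GY*y+[0,0,z]
def pick(xy,ang):
    r=rot(ang); bot.set_gripper(85)
    bot.goto([*xy,150],r); bot.move_straight([*xy,9],f_stop=15,rate=100)
    bot.set_gripper(30,f_grip=40); print('grip',bot.state()['width'],bot.state()['tool_pos'])
    bot.move_straight([*xy,180])
    print('lifted',bot.state()['width'])
def place(y):
    r=rot(GA); bot.goto(gp(0,y,180),r)
    bot.move_straight(gp(0,y,30)); 
    print('stop',bot.move_straight(gp(0,y,7),f_stop=8,rate=30),bot.state()['tool_pos'],bot.state()['wrist_force'])
    bot.set_gripper(85); bot.pause(.4)
    bot.move_straight(gp(0,y,170)); print(bot.state()['time_s'])
E
python3 - <<'E'
from h import *
s=np.load('s.npz')
for k in('W2','W'):
    Q=s[k].reshape(-1,3)-G; y=Q@GY; x=Q@GX
    m=(abs(x)<35)&(abs(y)<130)&(Q[:,2]>30)
    q=y[m&(y<30)]; print(k,'jaw y',np.percentile(q,[2,50,98]),'x',np.percentile(x[m&(y<30)],[2,98]),'sink y',np.percentile(y[m&(y>30)],[1,98]),np.percentile(x[m&(y>30)&(y<100)],[1,98]))
pick((601,-160.2),np.radians(101.2))
p,d=snapshot('top'); cv2.imwrite('pics/t2.png',p)
place(40)
E
```

```text
W2 jaw y [-49.67941856 -43.78563034 -35.80785378] x [-29.57833624  29.66788108] sink y [ 55.1491833  116.16748342] [-30.13790054  28.10951132]
W jaw y [-49.41868795 -45.62761905 -33.73292703] x [-27.4264701   31.19053929] sink y [ 55.20004104 118.36008342] [-29.70952659  30.09014311]
grip 49.114737422504625 [ 601.38313275 -160.32226942    9.55286781]
lifted 49.50547859222986
stop True [544.11261716 150.32941134  17.5372884 ] [0.471083   0.43860418 5.1147904 ]
10.85
```

```bash
cat > chk.py <<'E'
from h import *
def chk(f):
    a,_,W=pts('scene');b,_,W2=pts('top')
    for k,w,im in(('scene',W,a),('top',W2,b)):
        Q=w.reshape(-1,3)-G; y=Q@GY; x=Q@GX
        m=(abs(x)<35)&(y>-75)&(y<60)&(Q[:,2]>25)&(Q[:,2]<75); 
        t=m&(Q[:,2]<47.5)&(Q[:,2]>40)&(y<52)&(y>-30)
        if t.sum()>5: print(k,'plate tops',[np.round(v,1) for v in cv2.minAreaRect(np.c_[x,y][t].astype(np.float32))])
        hh,e=np.histogram(y[m],bins=np.arange(-75,63,3)); print([(int(c),int(n)) for c,n in zip(e,hh) if n])
    cv2.imwrite(f,np.hstack([cv2.resize(a[130:230,290:400],(400,364),interpolation=2),cv2.resize(b[120:180,100:225],(400,364),interpolation=2)]))
E
python3 -c "
from chk import *
chk('pics/c1.png')"
```

```text
scene plate tops [array([ 0.6, 40.4]), array([19.2, 52.8]), np.float64(87.8)]
[(-54, 1), (-51, 32), (-48, 151), (-45, 41), (-42, 33), (-39, 30), (-36, 21), (-33, 3), (30, 33), (33, 83), (36, 28), (39, 21), (42, 25), (45, 20), (48, 9), (54, 26), (57, 92)]
top plate tops [array([-0.2, 38.9]), array([16. , 50.4]), np.float64(88.6)]
[(-51, 62), (-48, 40), (-45, 42), (-42, 42), (-39, 41), (-36, 5), (30, 62), (33, 32), (36, 34), (39, 32), (42, 29), (45, 23), (54, 100), (57, 41)]
```

View pics/c1.png

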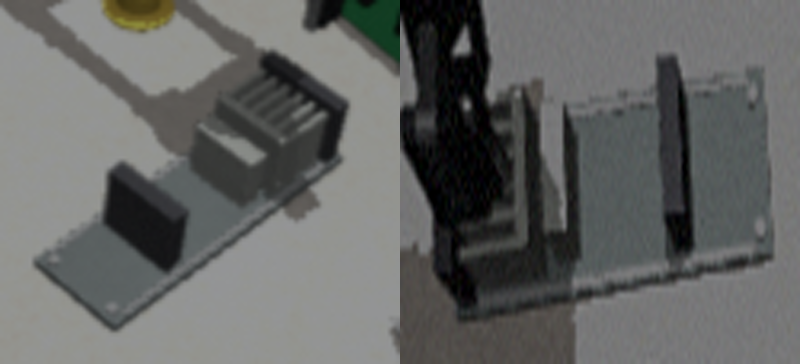

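The first plate stands upright and square at y≈+39.5, just in front of the heat sink; in the left crop it is at about (225,150). Next is the second plate.

Run:
```python
from chk import *
pick((447,-183),np.radians(101.))
place(13)
chk('pics/c2.png')
```

```text
grip 49.502847438268155 [ 447.32589768 -183.12182122    9.55208483]
lifted 49.85841784942165
stop True [547.51033959 123.61725065  17.58305478] [-0.57525361  0.8202133   4.24685892]
20.85
scene plate tops [array([ 0. , 27.3]), array([47.1, 52.6]), np.float64(85.9)]
[(-51, 43), (-48, 143), (-45, 42), (-42, 29), (-39, 32), (-36, 17), (-33, 4), (0, 2), (3, 59), (6, 60), (9, 27), (12, 25), (15, 19), (18, 18), (21, 8), (27, 1), (30, 21), (33, 69), (36, 29), (39, 24), (42, 24), (45, 17), (48, 8), (51, 2), (54, 37), (57, 87)]
top plate tops [array([-0.5, 24.4]), array([42.7, 50.8]), np.float64(89.9)]
[(-51, 58), (-48, 42), (-45, 41), (-42, 42), (-39, 41), (-36, 5), (0, 10), (3, 54), (6, 34), (9, 33), (12, 34), (15, 31), (18, 12), (30, 63), (33, 28), (36, 29), (39, 15), (42, 15), (45, 7), (54, 34), (57, 10)]
```

View pics/c2.png

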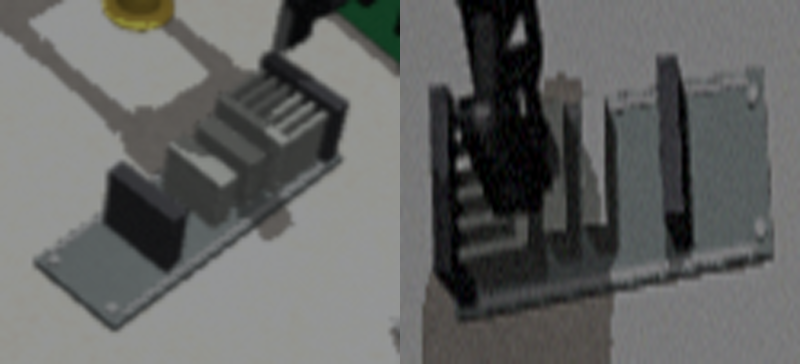

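Both plates stand upright, at y≈13 and 39, and the jaw's back face is at y≈-49. Now I'll push the jaw.

Run:
```python
from chk import *
bot.set_gripper(0,f_grip=40); r=rot(GA)
bot.goto(gp(0,-82,120),r); bot.move_straight(gp(0,-82,18))
for i in range(3):
    h=bot.move_straight(gp(0,6,18),rate=25,f_stop=14); st=bot.state(); y=(st['tool_pos']-G)@GY
    print(h,'y',y,'x',(st['tool_pos']-G)@GX,'F',st['wrist_force']@GY)
    if y>-8: break
bot.move_straight(gp(0,y-30,18)); bot.move_straight(gp(0,y-60,150))
bot.goto([400,-250,250],r)
chk('pics/c3.png'); print(bot.state()['time_s'])
```

```text
True y -0.6379365166511446 x -0.6880780993673223 F -0.5390577516806625
scene plate tops [array([ 0.3, 30. ]), array([43.6, 60.6]), np.float64(89.6)]
[(6, 2), (9, 92), (12, 108), (15, 37), (18, 25), (21, 31), (24, 9), (27, 2), (30, 4), (33, 17), (36, 23), (39, 23), (42, 27), (45, 17), (48, 23), (51, 20), (54, 33), (57, 58)]
top plate tops [array([-2.4, 30.6]), array([56.5, 42.8]), np.float64(0.2)]
[(6, 1), (9, 95), (12, 45), (15, 39), (18, 44), (21, 32), (24, 15), (27, 38), (30, 31), (33, 35), (36, 31), (39, 31), (42, 29), (45, 36), (48, 33), (51, 31), (54, 71), (57, 37)]
28.8167
```

View pics/c3.png

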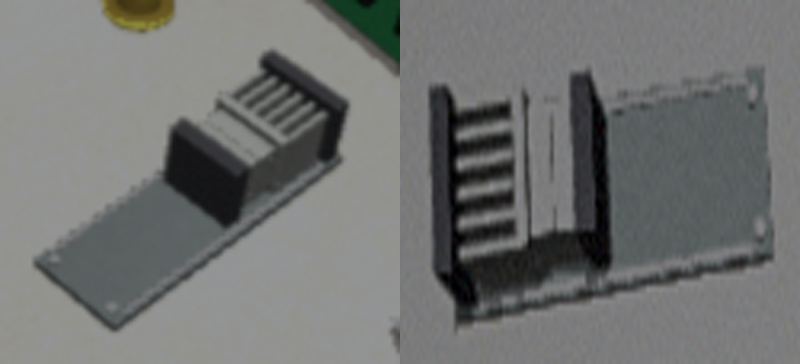

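The pack looks closed up with no gap showing, and the jaw's back face is at y≈+9, the snug position. The arm is clear.

```bash
python3 -c "
from rig import bot
bot.hand_in()"
```

```text
the job is handed in; nothing more can be done
```

I stood both plates in the gap one at a time, pushed the jaw until the pack was snug against the heat sink, backed the arm clear and handed the job in. The robot's clock read about 29 s.

- **Before the push:** the plates stood upright at y≈+39.5 mm and y≈+13 mm, centred within about 1 mm and within a few degrees of square.
- **The push:** it stopped on its 14 N force limit with the tool at y≈-0.6 mm. That is about where contact with a snug pack was expected.
- **Final check:** both cameras put the jaw's back face at y≈+9 mm, which is about 0.078 m of travel. No gap showed in the pack.

One thing disagreed slightly. The wrist force read only about 0.5 N after the push stopped, so the snug fit rests on the force stop, the tool position and the pictures. No check failed.

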